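# Store a welding nozzle and screw the canister shut

### The job

Put the wider of the two copper nozzles into the open canister and leave the slim one where it stands. Then close the canister: set the cap on its neck so that it first rests on top of the thread, turn it backwards (anticlockwise seen from above) until it drops into the thread, and then screw it down clockwise until it is fully home, and let go.

Things in the scene. Friction and masses are not known exactly. Their poses are not given: they have to be found in the camera images.
- canister: Round grey canister, 79 mm across, bolted to the worktop on a square steel plate (110x110x8 mm). Origin: centre of the plate's underside; z up, x and y along its sides. Aluminium neck 60 mm outside, 54 mm bore; inner floor 44 mm below the rim. Round the neck a 4-start thread, the same every 90 degrees, for four pins in the cap. A flat shelf 4.5 mm below the rim carries pins not over a gap.
- canister_rim (a point): Centre of the canister's mouth, on its axis, level with the rim, 70 mm above the worktop; axes as the canister's. Angles of the thread are counted from its x axis, anticlockwise seen from above. (Above: the gantry's cross beam spans the table along y at x = 0.58 m, 0.55 to 0.64 m above the worktop; keep forearm and wrist on the robot's side of it.)
- thread_gap (a point): Middle of one of the four gaps in the shelf (at 9.5 + 90 k degrees), 32.5 mm from the axis, at shelf height. A pin falls through when within 4 degrees of the middle. A stop 3 mm high stands on the shelf at 19 to 31 degrees, anticlockwise of each gap: pins on the shelf (31 to 90 degrees) reach a gap only by turning anticlockwise. After the drop they run clockwise under the shelf to a dead stop.
- cap_grip (a point): Loose screw cap of dark steel, right way up: 80 mm across, skirt 22 mm deep, plate 4 mm, on it a grip bar 50 mm long (cap x), 16 wide (y), 23 high. Point on the axis, 37 mm above the skirt's edge, 11 above the plate, 12 below the bar's top. On the canister it is 30.5 mm above the rim while resting on the shelf (33.5 on the stops), 20 once dropped in, 15 when home. About 0.15 kg.
- cap_pin (a point): Inner end of one of the cap's four inward pins (cap +x; others at +y, -x, -y), 6 mm thick, 31.6 mm from the axis, 5 mm above the skirt's edge. The fit is loose (1.5 mm all round); the cap falls by its own weight into the gaps and along the thread if the grip lets it sink. From drop to home: about 1.1 rad clockwise to the stop, sinking 5 mm evenly over the last 0.9 rad; it turns freely.
- nozzle_wide_mid (a point): Wider copper welding nozzle, standing, mouth up: 26 mm in diameter, 32 mm high, cylindrical in its lower half with a cone above; this point is its centre, 16 mm above its foot. 35 g.
- nozzle_slim_mid (a point): Slimmer copper welding nozzle, standing: 20 mm in diameter, 32 mm high; this point is its centre. Stays where it is.
There are look-alikes about, which are no part of the job. What is shaped like the part that bears cap_grip but yellow is not meant.

How it is judged:
By the outcome, as a careful person would: the job done as asked, in the order asked, and still so for the second after the job is handed in, with the robot touching nothing.
It also fails if it takes over 61 s, if anything falls off the work surface, if the arm or the gripper's body presses on something with over 40 N, if the wrist force passes 120 N, or if a joint passes its speed limit or range.

### The arm

A 7-joint arm with a two-finger parallel gripper is mounted at the origin on a cart in front of the work surface, level with it; the furniture and walls round the work are solid. World frame = base frame: x ahead of the robot, y to its left, z up, the work surface at z = 0. Lengths are in m, angles in rad, forces in N, time in s.
With the tool pointing down it reaches from about 0.425 to 0.875 m from the base axis. Payload 9.9 kg.
Tool frame: the origin (TCP) lies midway between the tips of the shut fingers; the grasp point (between the pads) lies 19 mm behind it; z points along the fingers, y is the direction in which the jaws open and shut (so a half turn about z gives the same grasp; the last joint's range is limited). The gripper opens to 85 mm and grips with 20 to 120 N. Pads are 22 mm wide; open, the fingers measure 114 mm over their backs; the gripper's body (76 mm by 85 mm) begins 54 mm behind the grasp point. The pads swing forward as they close: fully open they stand 13 mm farther back than shut.
Start: joints at [1.049, 0.576, 0.025, 1.437, -0.015, 1.129, -0.057], TCP at [0.286, -0.611, 0.231] pointing down, gripper open.
Joint ranges: [-2.76, 2.76], [-0.34, 2.15], [-1.52, 1.57], [0.19, 2.46], [-1.09, 4.23], [0.17, 1.99], [-2.82, 2.82]. Speed limits (rad/s): [2.22, 2.22, 3.01, 3.01, 3.14, 3.14, 3.14].

### API

Orientations are given as a rotation vector (axis times angle).
In Python, from cell import robot gives the robot as it stands.
- The arm moves only by the shell command python3 -m handwheel 'ROWS' [OPENING] [FORCE]. ROWS is text: rows parted by semicolons, each of 4 numbers parted by spaces: the shift along the tool's x, y, z in mm, then the turn about the tool's z in degrees. A call has 1 to 8 rows; each row is the pose to reach, as a shift and turn from the pose measured when the call began, along the tool's axes at that moment; what a row does not reach only later rows make up. A row lasts 1/10 s, in which the tool goes at most 50 mm and 8.59 degrees, less where a joint would pass 70% of its speed; a pose out of reach is approached as far as the arm can. A call with a gripper value outside its range is refused whole. OPENING is the gripper command: -1 is shut, 1 is fully open, values between are in proportion, set as the call begins (- or left out, the last holds). The fingers move at their own pace and stop on an object; FORCE is the grip in N (left out, the last holds). Time passes only in rows, so rows that repeat a pose let the fingers close. It gives the time, the measured TCP pose, the force and the opening at its end, in the units of the state.
- robot.state(): the state, without advancing time (a new reading comes with each control period).
- robot.get_image(name): name is "scene" or "top" or "wrist"; returns the picture (480x640x3 uint8, red, green, blue); there is no depth.
- robot.get_calibration(name): a dict with "intrinsics" (3x3 intrinsics, pixels), "eye" and "orientation" of the camera in the world. Camera axes: x right, y down, z forward; pixel columns grow to the right and rows downward; lengths in m; the calibration is good to about 2 mm. A picture is of the moment at which its call begins: read the wrist's pose just before it. get_calibration takes no time and is no camera call; for the wrist camera it gives the pose at the moment of the call.
- robot.job_done(): hands the job in, once; it reports no verdict.
The state is a dict: "time": time; "joints": joint angles; "joint_vel": joint speeds; "effort": joint torques, N m; "tool_pos": TCP position; "tool_rot": TCP orientation; "ft_force": force on the tool from outside, world axes, zero at the start; "torque": the same for the moment, N m; "finger_gap": finger opening in m.
Only numpy, scipy, OpenCV 4.12 (cv2) and the standard library are available. Lean on these libraries where they do the work, as an engineer would, in place of code of your own. Each camera call takes 0.05 s, during which the arm holds its last target.

## Working session

There is one attempt and no reset: what is moved stays moved. The work goes in short steps, Python scripts to look and compute and a shell command to move; the robot and the scene stay as the last step left them, time stands still between calls to the robot, and variables do not carry over. Pictures are saved under pics/ and viewed, and the job is handed in when it is done.

```bash
mkdir -p pics; ls; python3 - <<'E'
from cell import robot
import cv2
s=robot.state();print({k:s[k] for k in('time','tool_pos','tool_rot','ft_force','finger_gap')})
for n in('scene','top','wrist'):
    c=robot.get_calibration(n);print(n,c)
    cv2.imwrite(f'pics/{n}0.png',robot.get_image(n)[:,:,::-1])
E
```

```text
pics
{'time': 0.0, 'tool_pos': array([ 0.28597371, -0.61093688,  0.23046598]), 'tool_rot': array([-3.06509760e+00, -6.81992840e-01,  7.10899149e-04]), 'ft_force': array([ 0.77461935, -0.45236019, -0.25644965]), 'finger_gap': 0.08547416931556678}
scene {'intrinsics': array([[606.32147892,   0.        , 327.97471647],
       [  0.        , 606.32147892, 244.2835265 ],
       [  0.        ,   0.        ,   1.        ]]), 'eye': array([-0.12676035, -0.94151668,  0.63845553]), 'orientation': array([-2.00857032,  0.50204936, -0.33752987])}
top {'intrinsics': array([[620.21403029,   0.        , 323.4315913 ],
       [  0.        , 620.21403029, 241.61169895],
       [  0.        ,   0.        ,   1.        ]]), 'eye': array([ 0.32516359, -0.01590477,  1.44517213]), 'orientation': array([-2.16461481,  2.21461988, -0.05764794])}
wrist {'intrinsics': array([[404.8940457 ,   0.        , 321.71893369],
       [  0.        , 404.8940457 , 248.34351328],
       [  0.        ,   0.        ,   1.        ]]), 'eye': array([ 0.34737715, -0.58220505,  0.37322649]), 'orientation': array([ 2.45001423, -1.55794893, -0.21677738])}
```

View pics/scene0.png

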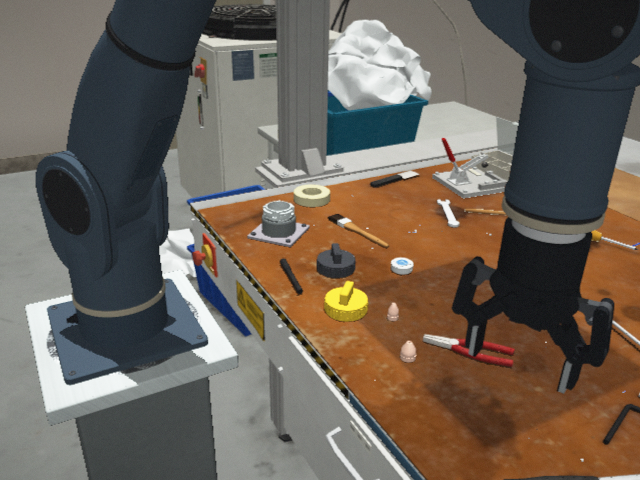

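View pics/top0.png

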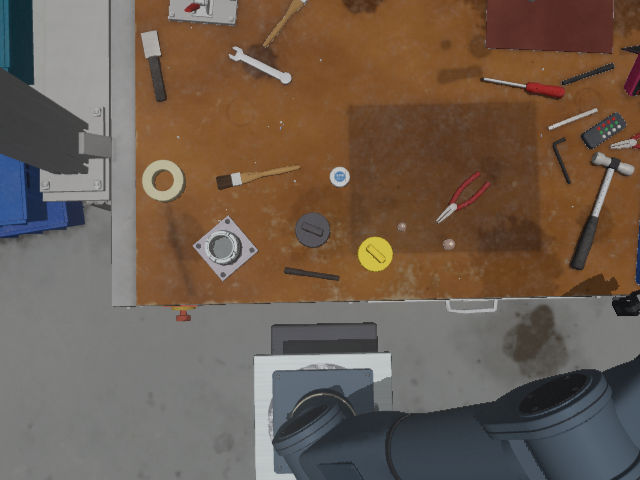

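View pics/wrist0.png

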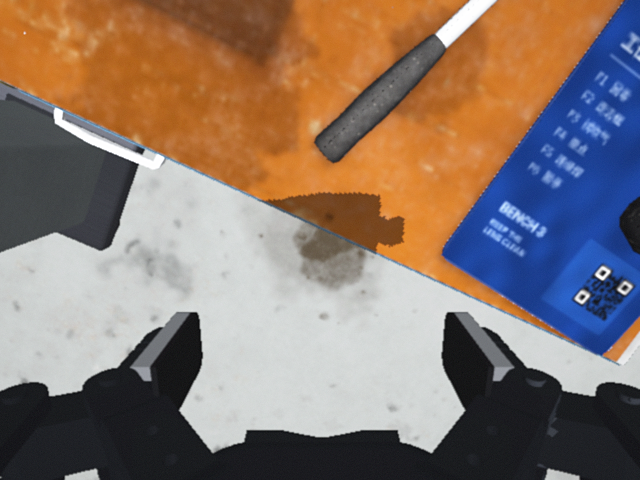

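Candidates for the nozzle are the two copper ones: top (403,227) / scene (393,312), and top (449,244) / scene (408,350). Candidates for the cap are dark at top (313,230) / scene (336,262) and yellow at top (375,254), which is ruled out. The white lid at top (340,177) and the tape roll at top (163,181) are other look-alikes. The canister is at top (224,247). Next come close crops and measurements.

```bash
cat > h.py <<'E'
import numpy as np,cv2
from scipy.spatial.transform import Rotation as R
from cell import robot
def ray(c,uv):
    d=np.linalg.inv(c['intrinsics'])@np.array([uv[0],uv[1],1.]);d=R.from_rotvec(c['orientation']).as_matrix()@d
    return np.array(c['eye']),d/np.linalg.norm(d)
def plane(c,uv,z):
    o,d=ray(c,uv);return o+d*(z-o[2])/d[2]
def proj(c,p):
    q=R.from_rotvec(c['orientation']).as_matrix().T@(np.array(p)-c['eye']);q=c['intrinsics']@q;return q[:2]/q[2]
def tri(rs):
    A=0;b=0
    for o,d in rs:
        P=np.eye(3)-np.outer(d,d);A=A+P;b=b+P@o
    return np.linalg.solve(A,b)
def show(img,x0,y0,w,h,f,name):
    cv2.imwrite('pics/'+name,cv2.resize(img[y0:y0+h,x0:x0+w],None,fx=f,fy=f,interpolation=cv2.INTER_CUBIC))
def tool(p=None):
    s=robot.state();return np.array(s['tool_pos']),R.from_rotvec(s['tool_rot'])
def rel(target):
    p,r=tool();return r.inv().apply(np.array(target)-p)*1000
E
python3 - <<'E'
import cv2,numpy as np
a=cv2.imread('pics/scene0.png');b=cv2.imread('pics/top0.png')
r=lambda im,x,y:cv2.resize(im[y:y+75,x:x+100],None,fx=4,fy=4,interpolation=cv2.INTER_CUBIC)
cv2.imwrite('pics/c1.png',np.vstack([np.hstack([r(a,350,295),r(a,230,190)]),np.hstack([r(b,380,195),r(b,180,210)])]))
E
```

```text
(no output)
```

View pics/c1.png

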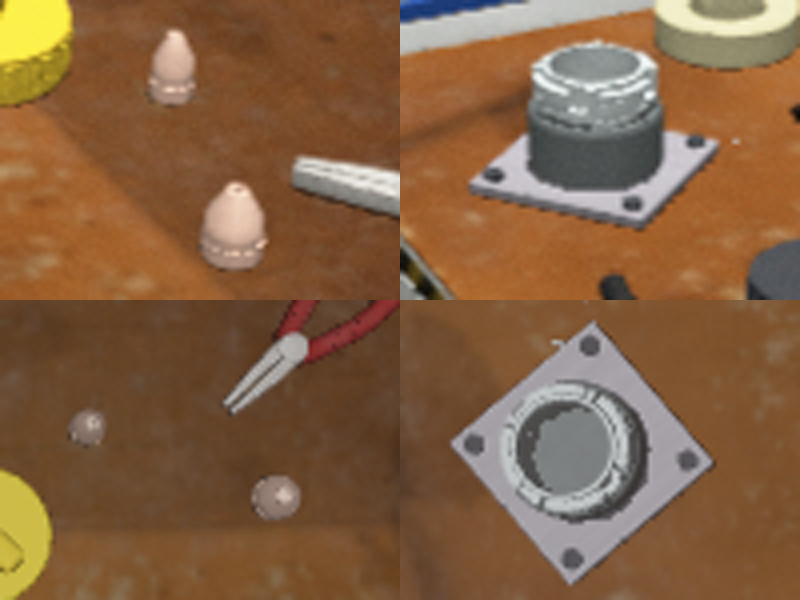

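The lower nozzle (scene (408,351), top (449,244)) is clearly the wider, about 65 px against 45 px in the crop. The canister, with its plate turned about 45°, is at top (224,247). Now the measurements.

```bash
python3 - <<'E'
from h import *
ct=robot.get_calibration('top');cs=robot.get_calibration('scene')
b=cv2.imread('pics/top0.png');a=cv2.imread('pics/scene0.png')
print('wide tri',tri([ray(ct,(449,244.2)),ray(cs,(408.3,351.7))]),plane(ct,(449,244.2),.016))
print('slim tri',tri([ray(ct,(402,226.7)),ray(cs,(393,312))]),plane(ct,(402,226.7),.016))
# plate contour
hsv=cv2.cvtColor(b,cv2.COLOR_BGR2HSV)
m=((hsv[...,1]<60)).astype(np.uint8)*255;mm=np.zeros_like(m);mm[205:290,185:265]=m[205:290,185:265]
cs_,_=cv2.findContours(mm,cv2.RETR_EXTERNAL,cv2.CHAIN_APPROX_NONE);c=max(cs_,key=cv2.contourArea)
rect=cv2.minAreaRect(c);bx=cv2.boxPoints(rect);w=np.array([plane(ct,p,.008) for p in bx]);print('plate',w.mean(0),[np.linalg.norm(w[i]-w[i-1]) for i in range(4)],[np.degrees(np.arctan2(*(w[i]-w[i-1])[1::-1])) for i in range(4)])
# cap
for nm,(x,y) in {'cap':(313,230),'yel':(375,254)}.items():
    g=b[y-30:y+30,x-30:x+30]
    m=(cv2.cvtColor(g,cv2.COLOR_BGR2HSV)[...,1]<90) if nm=='cap' else (cv2.cvtColor(g,cv2.COLOR_BGR2HSV)[...,0]>20)&(g[...,2]>120)
    cc,_=cv2.findContours(m.astype(np.uint8),cv2.RETR_EXTERNAL,cv2.CHAIN_APPROX_NONE);c=max(cc,key=cv2.contourArea)
    (u,v),r=cv2.minEnclosingCircle(c);uv=(u+x-30,v+y-30);print(nm,uv,r,plane(ct,uv,.026),'r',r/620*(1.445-.026))
g=cv2.resize(b[200:260,283:343],None,fx=9,fy=9,interpolation=cv2.INTER_CUBIC);g=cv2.convertScaleAbs(g,alpha=2)
h=cv2.resize(b[217:277,194:254],None,fx=9,fy=9,interpolation=cv2.INTER_CUBIC)[:, :260*2]
cv2.imwrite('pics/cap.png',cv2.resize(np.hstack([g,h]),(800,408)))
E
```

```text
wide tri [ 0.39658636 -0.30053446  0.01261941] [ 0.39505367 -0.2989407   0.016     ]
slim tri [ 0.43936343 -0.19292042  0.01426254] [ 0.43800112 -0.19192289  0.016     ]
plate [0.40080663 0.2207527  0.008     ] [np.float64(0.11510871873601251), np.float64(0.110368858523244), np.float64(0.11540226452333995), np.float64(0.10995331342828775)] [np.float64(39.69486154734957), np.float64(-50.399361171804124), np.float64(-140.51188563373438), np.float64(129.4477091819157)]
cap (312.44392585754395, 229.53738403320312) 17.7990779876709 [0.4354341  0.01482185 0.026     ] r 0.040736922039524205
yel (374.71664237976074, 253.79268264770508) 17.807209014892578 [ 0.37649421 -0.12645455  0.026     ] r 0.04075553160021382
```

View pics/cap.png

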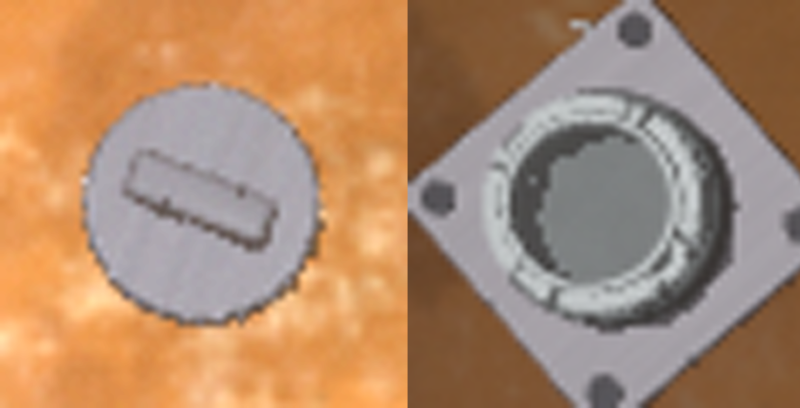

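```bash
python3 - <<'E'
from h import *
p,r=tool();print(r.as_matrix().round(3));print(rel([.396,-.300,.13]))
E
```

```text
[[ 0.906  0.424 -0.001]
 [ 0.424 -0.906  0.001]
 [-0.    -0.001 -1.   ]]
[ 231.50592256 -234.93837703  100.90439989]
```

```bash
python3 -m handwheel '29 -29 13; 58 -59 25; 87 -88 38; 116 -117 50; 145 -147 63; 174 -176 76; 203 -205 88; 231 -235 101' 0.3 40
python3 -m handwheel '0 0 0; 0 0 0'
python3 - <<'E'
from h import *
print(rel([.396,-.300,.13]))
c=robot.get_calibration('wrist');im=robot.get_image('wrist')[:,:,::-1]
np.savez('w1',**c);cv2.imwrite('pics/w1.png',im);print(proj(c,[.396,-.3,.0]),proj(c,[.396,-.3,.032]))
E
```

```text
[ 231.50592256 -234.93837703  100.90439989]
[ 20.729603   -83.66893723] [ -11.90975137 -107.28735658]$[0]: bad value
$[0]: bad value
```

View pics/w1.png

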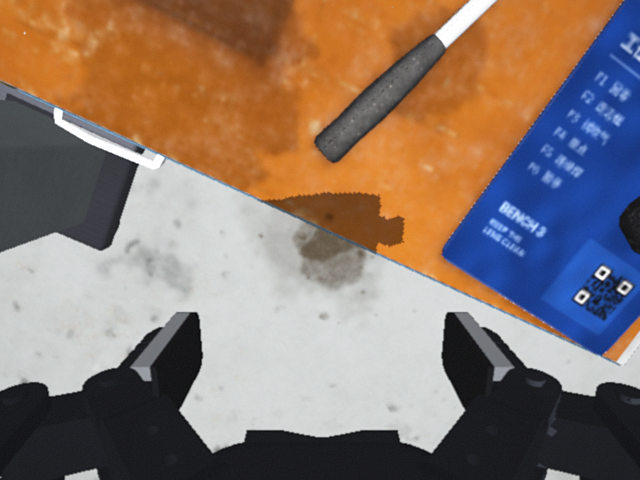

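The move was refused because each row needs 4 numbers, so nothing moved and the picture is unchanged.

```bash
python3 -m handwheel '29 -29 13 0; 58 -59 25 0; 87 -88 38 0; 116 -117 50 0; 145 -147 63 0; 174 -176 76 0; 203 -205 88 0; 231 -235 101 0' 0.3 40
python3 -m handwheel '0 0 0 0; 0 0 0 0'
python3 - <<'E'
from h import *
print(rel([.396,-.300,.13]))
c=robot.get_calibration('wrist');im=robot.get_image('wrist')[:,:,::-1]
np.savez('w1',**c);cv2.imwrite('pics/w2.png',im);print(proj(c,[.396,-.3,.0]),proj(c,[.396,-.3,.032]))
E
```

```text
time: 1.0
tool_pos: [0.3961, -0.2988, 0.1297]
tool_rot: [-3.066, -0.682, -0.001]
ft_force: [0.5, -0.1, -0.3]
finger_gap: 0.0556
time: 1.2
tool_pos: [0.3965, -0.2979, 0.1296]
tool_rot: [-3.065, -0.686, 0.0]
ft_force: [-0.0, -0.4, 0.1]
finger_gap: 0.0555
[-1.33831295  1.70205178 -0.37754751]
[324.76446384 238.09407402] [325.08325856 250.83845035]
```

View pics/w2.png

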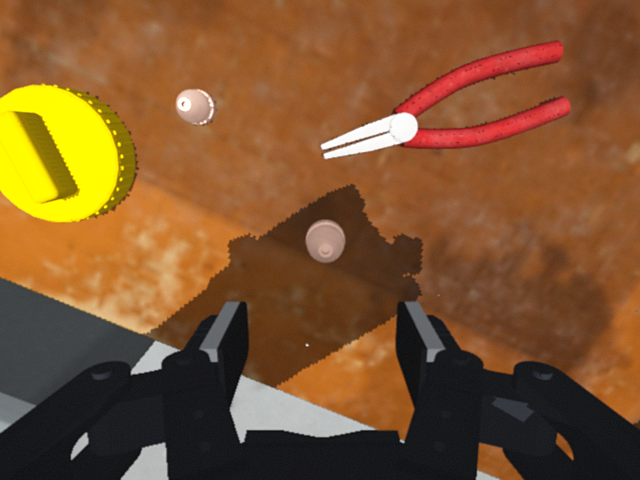

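The wide nozzle's mouth is at (325,250), where I predicted (325,251). The slim one is at (195,106) and the pliers' tips at (323,150), both clear of the jaws. Descending.

```bash
python3 -m handwheel '-1 2 35 0; -1 2 70 0; -1 2 95 0; -1 2 112 0; -1 2 120 0; -1 2 124 0; -1 2 124 0'
python3 -m handwheel '0 0 0 0; 0 0 0 0; 0 0 0 0; 0 0 0 0; 0 0 0 0' -1 40
python3 -m handwheel '0 0 -10 0; 0 0 -40 0; 0 0 -80 0; 0 0 -120 0; 0 0 -150 0; 0 0 -150 0'
python3 - <<'E'
from h import *
cv2.imwrite('pics/w3.png',robot.get_image('wrist')[:,:,::-1])
p,r=tool();print(p,rel([.401,.221,.155]))
E
```

```text
time: 1.95
tool_pos: [0.396, -0.3023, 0.0061]
tool_rot: [3.066, 0.681, 0.0]
ft_force: [-0.4, 0.8, 0.1]
finger_gap: 0.0555
time: 2.45
tool_pos: [0.3964, -0.3026, 0.0071]
tool_rot: [3.065, 0.681, 0.002]
ft_force: [-0.8, 1.3, 7.9]
finger_gap: 0.0233
time: 3.05
tool_pos: [0.3979, -0.3037, 0.1619]
tool_rot: [3.06, 0.679, 0.011]
ft_force: [-0.1, -0.6, -0.8]
finger_gap: 0.0231
[ 0.39708399 -0.30309146  0.15979149] [ 225.29269601 -473.22948215    2.68489853]
```

View pics/w3.png

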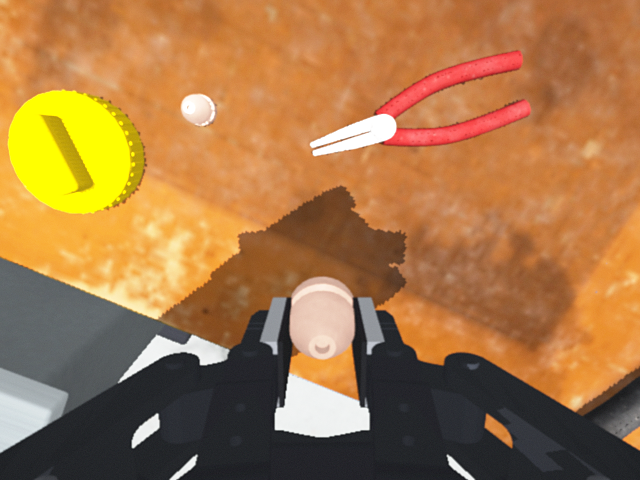

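The nozzle is held at (322,320) with the gap steady. Carrying it to the canister in two legs, bowed outwards to stay in reach.

```bash
python3 -m handwheel '29 -34 0 0; 59 -69 0 0; 89 -103 0 0; 119 -138 0 0; 149 -172 0 0; 178 -207 0 0; 186 -251 0 0; 194 -296 0 0'
python3 - <<'E'
from h import *
p,r=tool();print(robot.state()['joints'],rel([.401,.221,.155]))
E
```

```text
time: 3.9
tool_pos: [0.4468, 0.0489, 0.1578]
tool_rot: [3.062, 0.68, 0.005]
ft_force: [1.5, 0.3, 0.3]
finger_gap: 0.0227
[-0.18190599  0.34006958 -0.04727769  2.10844991  0.03289833  0.69034887
 -1.38548533] [  31.38519399 -175.32656489    1.89552411]
```

```bash
python3 -m handwheel '10 -40 0 0; 10 -80 0 0; 10 -80 0 0; 10 -80 0 0'
python3 - <<'E'
from h import *
c=robot.get_calibration('wrist');cv2.imwrite('pics/w4.png',robot.get_image('wrist')[:,:,::-1]);np.savez('w4',**c)
p,r=tool();print(p,proj(c,[.401,.221,.07]),rel([.401,.221,.155]))
E
```

```text
time: 4.3
tool_pos: [0.4211, 0.1261, 0.1569]
tool_rot: [3.061, 0.684, 0.003]
ft_force: [0.3, 0.1, -0.9]
finger_gap: 0.0225
[0.42163287 0.12498411 0.1569674 ] [157.06391378 216.94579415] [ 21.98207333 -95.72594536   1.40303542]
```

View pics/w4.png

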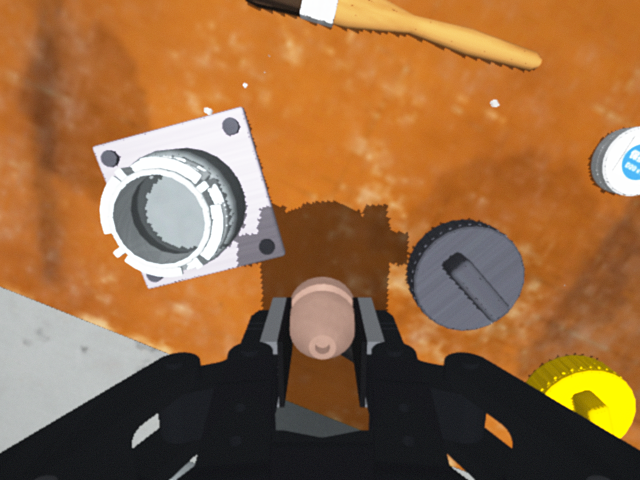

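The canister mouth is at about (161,216) and the dark cap at about (467,275). Zooming in and fitting.

```bash
python3 - <<'E'
from h import *
c=dict(np.load('w4.npz'));im=cv2.imread('pics/w4.png')
g=cv2.resize(im[140:290,85:260],None,fx=2.6,fy=2.6,interpolation=cv2.INTER_CUBIC)
k=cv2.convertScaleAbs(cv2.resize(im[210:340,400:530],None,fx=3,fy=3,interpolation=cv2.INTER_CUBIC),alpha=1.6)
cv2.imwrite('pics/c2.png',np.hstack([g[:390],k[:390,:340]]))
# white ring mask -> inner hole contour
gr=cv2.cvtColor(im,cv2.COLOR_BGR2GRAY)
for th in(200,215,230):
    m=np.zeros_like(gr);m[150:285,90:235]=(gr[150:285,90:235]>th)*255
    m=cv2.morphologyEx(m,cv2.MORPH_CLOSE,np.ones((9,9)))
    cc,h=cv2.findContours(m,cv2.RETR_CCOMP,cv2.CHAIN_APPROX_NONE)
    for i,q in enumerate(cc):
        if cv2.contourArea(q)>3000:
            e=cv2.fitEllipse(q);P=plane(c,e[0],.07);print(th,'hole' if h[0][i][3]>=0 else 'outer',e,P)
    
E
```

```text
200 outer ((162.74722290039062, 215.13771057128906), (115.33761596679688, 158.6933135986328), 136.91885375976562) [0.4033877  0.21839614 0.07      ]
200 hole ((157.70513916015625, 218.96395874023438), (85.13719177246094, 95.2408676147461), 131.37449645996094) [0.40003268 0.2202806  0.07      ]
215 outer ((162.19345092773438, 215.4755401611328), (113.4249038696289, 158.89053344726562), 137.67022705078125) [0.40306571 0.2186185  0.07      ]
215 hole ((158.1333770751953, 218.93356323242188), (85.80306243896484, 96.2864990234375), 129.57154846191406) [0.40015412 0.22006368 0.07      ]
230 outer ((162.52651977539062, 215.78309631347656), (113.23612213134766, 157.07513427734375), 136.9327392578125) [0.40297636 0.21838643 0.07      ]
230 hole ((158.203857421875, 218.8804931640625), (86.35922241210938, 96.65689086914062), 130.31370544433594) [0.4002009  0.22003721 0.07      ]
```

View pics/c2.png

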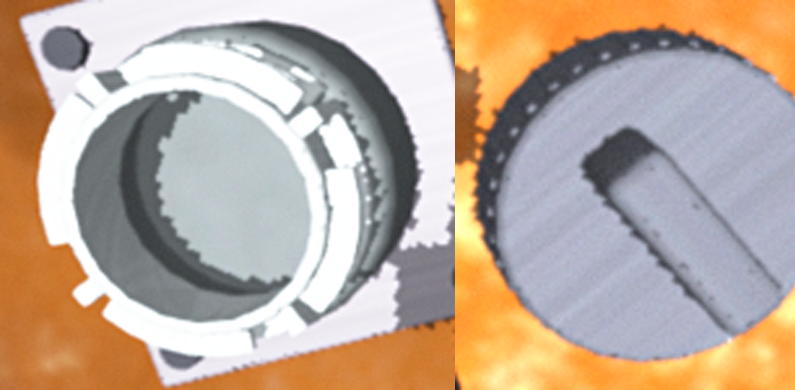

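```bash
python3 - <<'E'
from h import *
c=dict(np.load('w4.npz'));C=np.array([.4007,.2204,.0655])
for k in range(4):
    a=np.radians(39.55+9.5+90*k);b=np.radians(39.55+25+90*k)
    for n,t,z in(('gap',a,.0655),('stop',b,.0685)):
        u=proj(c,[C[0]+.0325*np.cos(t),C[1]+.0325*np.sin(t),z]);print(n,k,((u-[85,140])*2.6).round(0))
# cap bar corners (crop 3x at 400,210; crop shown offset x 455) top z=.049
for uv in[(650,150),(583,165),(625,128),(780,290),(735,333),(607,190)]:
    q=((uv[0]-455)/3+400,uv[1]/3+210);print(uv,plane(c,q,.049)[:2].round(4))
e=[];im=cv2.imread('pics/w4.png')
print(rel([.4007,.2204,.155]))
E
```

```text
gap 0 [122.  64.]
stop 0 [84. 87.]
gap 1 [ 73. 255.]
stop 1 [ 91. 290.]
gap 2 [267. 324.]
stop 2 [294. 309.]
gap 3 [325. 140.]
stop 3 [298. 108.]
(650, 150) [0.4513 0.0371]
(583, 165) [0.4422 0.0485]
(625, 128) [0.4533 0.0445]
(780, 290) [ 0.4353 -0.0062]
(735, 333) [ 0.422  -0.0026]
(607, 190) [0.4394 0.0409]
[ 21.45615037 -95.30953104   1.40507359]
```

Canister and thread angles agree across the views: plate 39.5°, gaps at about 49° + 90k in world. Taking the nozzle in.

```bash
python3 -m handwheel '10 -48 0 0; 21 -95 0 0; 21 -95 0 0; 21 -95 0 0'
python3 - <<'E'
from h import *
print(rel([.4007,.2204,.076]))
E
```

```text
time: 4.75
tool_pos: [0.4006, 0.2195, 0.156]
tool_rot: [3.06, 0.681, 0.003]
ft_force: [0.3, -0.4, -0.9]
finger_gap: 0.0228
[ 0.47711994 -1.24737916 80.01831945]
```

```bash
python3 -m handwheel '0 -1 30 0; 0 -1 55 0; 0 -1 70 0; 0 -1 78 0; 0 -1 80 0; 0 -1 80 0'
python3 -m handwheel '0 0 0 0; 0 0 0 0; 0 0 0 0; 0 0 0 0' 0.3
python3 -m handwheel '0 0 -30 0; 0 0 -70 0; 0 0 -110 0; 0 0 -110 0'
python3 - <<'E'
from h import *
cv2.imwrite('pics/w5.png',robot.get_image('wrist')[:,:,::-1])
p,r=tool();print(p,robot.state()['joints'])
E
```

```text
time: 5.35
tool_pos: [0.4009, 0.2191, 0.0762]
tool_rot: [3.061, 0.679, 0.003]
ft_force: [0.3, 0.2, 0.0]
finger_gap: 0.0228
time: 5.75
tool_pos: [0.401, 0.2193, 0.0766]
tool_rot: [3.061, 0.679, 0.004]
ft_force: [-0.2, 0.1, -0.1]
finger_gap: 0.0551
time: 6.15
tool_pos: [0.4026, 0.2213, 0.1911]
tool_rot: [3.064, 0.679, 0.015]
ft_force: [0.6, 1.3, 0.1]
finger_gap: 0.0558
[0.40175664 0.22075112 0.18893143] [-0.54820864  0.30674914 -0.08107495  2.04730409  0.0445674   0.78412438
 -1.79117585]
```

View pics/w5.png

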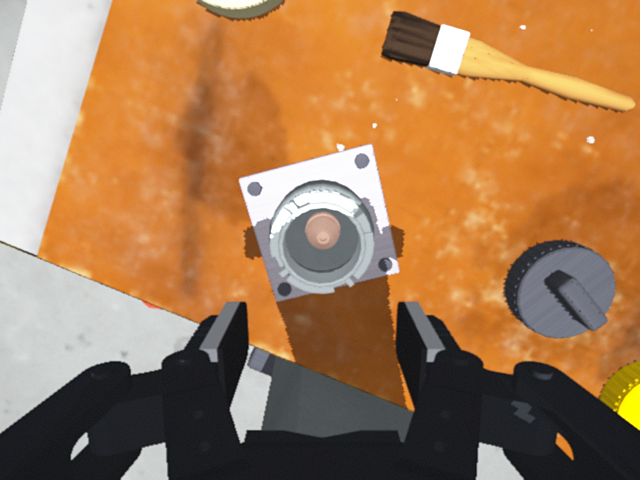

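The nozzle stands in the canister at (323,230), well below the rim. On to the cap, turning the tool 44° anticlockwise along the way.

```bash
python3 -m handwheel '-7 25 0 -6; -14 50 0 -12; -21 75 0 -18; -28 100 0 -24; -35 125 10 -30; -42 150 20 -36; -49 175 30 -42; -55 200 38 -44'
python3 -m handwheel '0 0 0 0; 0 0 0 0'
python3 - <<'E'
from h import *
c=robot.get_calibration('wrist');cv2.imwrite('pics/w6.png',robot.get_image('wrist')[:,:,::-1]);np.savez('w6',**c)
p,r=tool();print(p,r.as_matrix().round(4),proj(c,[.437,.0173,.049]))
E
```

```text
time: 7.0
tool_pos: [0.436, 0.015, 0.1505]
tool_rot: [2.58, 1.782, 0.005]
ft_force: [0.9, 0.5, 0.4]
finger_gap: 0.0554
time: 7.2
tool_pos: [0.4352, 0.0146, 0.1496]
tool_rot: [2.583, 1.78, 0.002]
ft_force: [0.3, 0.2, 1.1]
finger_gap: 0.0554
[0.43546866 0.01540675 0.14995556] [[ 3.548e-01  9.349e-01  4.800e-03]
 [ 9.349e-01 -3.548e-01 -2.600e-03]
 [-7.000e-04  5.400e-03 -1.000e+00]] [323.27964273 242.95748454]
```

View pics/w6.png

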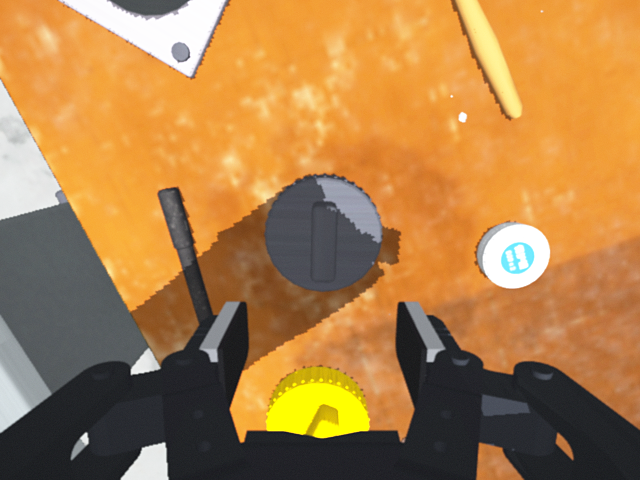

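```bash
python3 - <<'E'
from h import *
im=cv2.imread('pics/w6.png');g=im[165:300,255:390]
cv2.imwrite('pics/c3.png',cv2.resize(cv2.convertScaleAbs(g,alpha=2.5),None,fx=4.4,fy=4.4,interpolation=cv2.INTER_CUBIC))
E
```

```text
(no output)
```

View pics/c3.png

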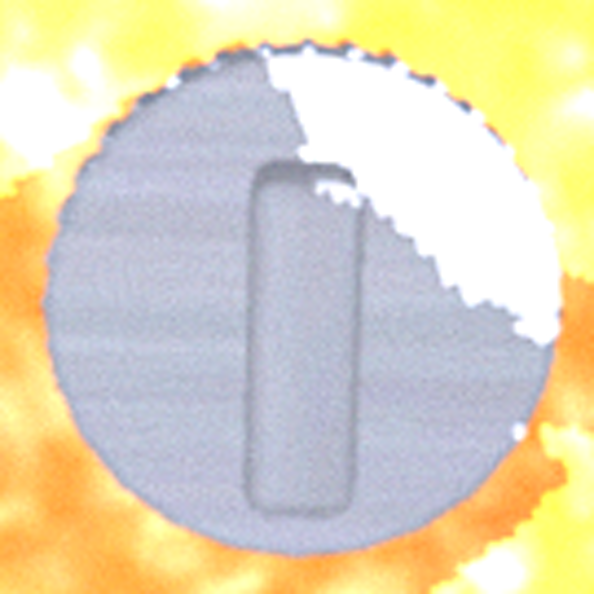

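```bash
python3 - <<'E'
from h import *
c=dict(np.load('w6.npz'));f=lambda u,v,z:plane(c,(u/4.4+255,v/4.4+165),z)
t=f(307,182,.049);b=f(301,516,.049);print(t,b,(t+b)/2,np.linalg.norm(t-b),np.degrees(np.arctan2(*(t-b)[1::-1])))
print('w',np.linalg.norm(f(251,350,.049)-f(358,350,.049)))
print('plate',f(303,304,.026),np.linalg.norm(f(48,304,.026)-f(556,304,.026)))
p,r=tool();x=r.as_matrix()[:,0];print('yaw',np.degrees(np.arctan2(x[1],x[0])))
for z in(.1,.029):print(rel([*((t+b)/2)[:2],z]))
E
```

```text
[0.44599944 0.03844502 0.049     ] [ 0.42784277 -0.0070429   0.049     ] [0.4369211  0.01570106 0.049     ] 0.04897770188675139 68.2404163102448
w 0.015134574041293782
plate [0.43755024 0.01714321 0.026     ] 0.07808256632631738
yaw 69.21752735562353
[ 0.82605825  0.98489157 49.96100561]
[  0.87657501   0.60313223 120.95996129]
```

```bash
python3 -m handwheel '1 1 35 1; 1 1 70 1; 1 1 95 1; 1 1 110 1; 1 1 117 1; 1 1 120 1; 1 1 120 1'
python3 -m handwheel '0 0 0 0; 0 0 0 0; 0 0 0 0; 0 0 0 0; 0 0 0 0; 0 0 0 0' -1 60
```

```text
time: 7.95
tool_pos: [0.4375, 0.0162, 0.0302]
tool_rot: [2.596, 1.76, 0.004]
ft_force: [-0.1, -0.1, -0.1]
finger_gap: 0.0555
time: 8.55
tool_pos: [0.4379, 0.0163, 0.031]
tool_rot: [2.596, 1.759, 0.006]
ft_force: [-1.1, 1.3, 10.1]
finger_gap: 0.0146
```

```bash
python3 -m handwheel '0 0 -15 0; 0 0 -45 0; 0 0 -85 0; 0 0 -120 0; 0 0 -140 0; 0 0 -140 0; 0 0 -140 0'
python3 - <<'E'
from h import *
c=robot.get_calibration('wrist');cv2.imwrite('pics/w7.png',robot.get_image('wrist')[:,:,::-1]);np.savez('w7',**c)
p,r=tool();np.savez('t7',p=p,r=r.as_matrix());print(p,rel([.4007,.2204,.17]),rel([.437,.12,.17]))
E
```

```text
time: 9.25
tool_pos: [0.4368, 0.0163, 0.171]
tool_rot: [2.596, 1.758, 0.007]
ft_force: [-0.2, 0.1, -3.0]
finger_gap: 0.0145
[0.43642006 0.01634799 0.17036932] [ 176.22753453 -108.88996635   -0.3359496 ] [ 96.46648723 -37.92644549   0.11575631]
```

View pics/w7.png

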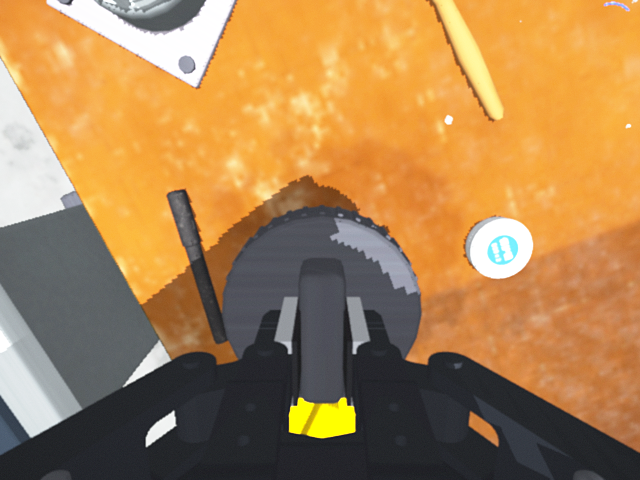

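```bash
python3 - <<'E'
from h import *
im=cv2.imread('pics/w7.png');g=im[195:345,215:430]
cv2.imwrite('pics/c4.png',cv2.resize(cv2.convertScaleAbs(g,alpha=2),None,fx=3.7,fy=3.7,interpolation=cv2.INTER_CUBIC))
E
```

```text
(no output)
```

View pics/c4.png

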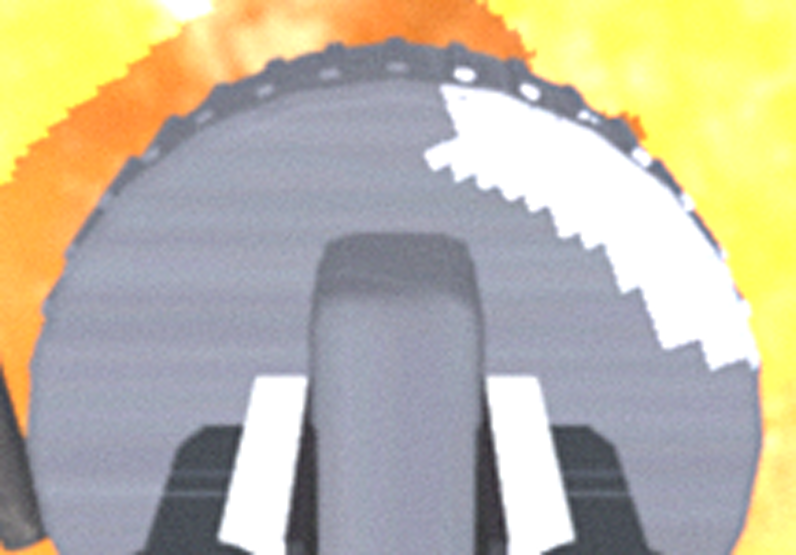

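```bash
python3 - <<'E'
from h import *
from scipy.optimize import least_squares
c=dict(np.load('w7.npz'));t=np.load('t7.npz');p,r=t['p'],t['r']
pts=[(397,82),(270,100),(150,160),(70,262),(30,420),(762,430),(724,260),(640,155),(525,97)]
for dz in(.004,.005,.006):
    W=np.array([r.T@(plane(c,(u/3.7+215,v/3.7+195),p[2]-dz)-p)*1000 for u,v in pts])
    s=least_squares(lambda q:np.hypot(W[:,0]-q[0],W[:,1]-q[1])-q[2],[0,0,40]);print(dz,s.x,np.abs(s.fun).max())
x=r[:,0];print('yaw',np.degrees(np.arctan2(x[1],x[0])))
# bar edges slope: direction of bar top from image
for a,b in[((317,290),(322,550)),((480,290),(476,550))]:
    A=plane(c,(a[0]/3.7+215,a[1]/3.7+195),p[2]+.018);B=plane(c,(b[0]/3.7+215,b[1]/3.7+195),p[2]+.018);print(np.degrees(np.arctan2(*(A-B)[1::-1])))
E
```

```text
0.004 [2.30561179e-01 2.90939023e-02 3.91849710e+01] 0.5419795740969064
0.005 [-2.30235211e-01  3.15430739e-02  3.94508681e+01] 0.54565712756213
0.006 [-6.91030990e-01  3.39921370e-02  3.97167648e+01] 0.5493349165239181
yaw 68.21753714535485
68.44500046104683
68.24976381856644
```

The cap is centred in the grip within 0.5 mm. Carrying it over the canister, turned 41° anticlockwise so that the pins are about 30° short of the gaps.

```bash
python3 -m handwheel '22 -14 0 -5; 44 -27 0 -10; 66 -41 0 -15; 88 -54 0 -20; 110 -68 0 -25; 132 -82 0 -30; 154 -95 0 -36; 176 -109 0 -41'
python3 -m handwheel '0 0 0 0; 0 0 0 0; 0 0 0 0'
python3 - <<'E'
from h import *
for n in('wrist','top','scene'):
    cv2.imwrite(f'pics/{n}8.png',robot.get_image(n)[:,:,::-1])
p,r=tool();x=r.as_matrix()[:,0];print(p,rel([.4007,.2204,.0955]),'yaw',np.degrees(np.arctan2(x[1],x[0])))
E
```

```text
time: 10.1
tool_pos: [0.3995, 0.2208, 0.1682]
tool_rot: [1.811, 2.561, -0.002]
ft_force: [0.9, -0.5, -2.5]
finger_gap: 0.0146
time: 10.4
tool_pos: [0.3992, 0.2196, 0.1672]
tool_rot: [1.814, 2.56, -0.005]
ft_force: [0.3, 0.4, -2.2]
finger_gap: 0.0143
[0.39965434 0.21982833 0.16793497] [ 0.5444703   1.09592031 72.43443462] yaw 109.35736873936406
```

View pics/scene8.png

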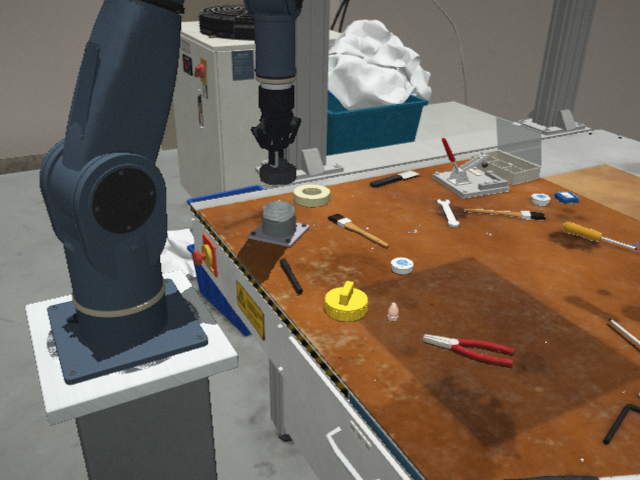

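View pics/wrist8.png

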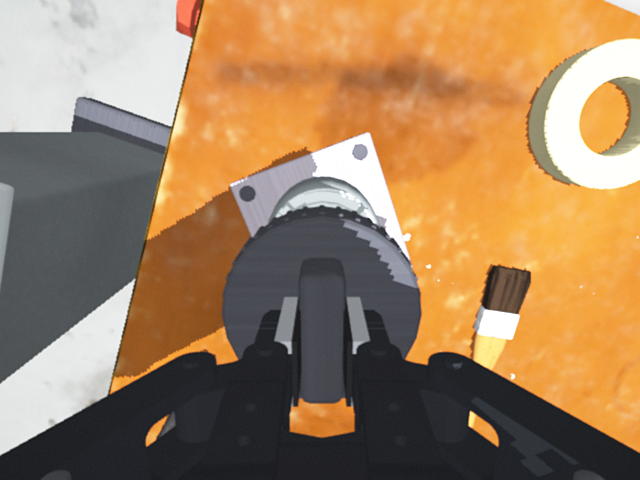

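```bash
python3 -m handwheel '1 1 20 0; 1 1 40 0; 1 1 55 0; 1 1 61 0; 1 1 61 0; 1 1 61 0'
python3 - <<'E'
from h import *
p,r=tool();print(p,rel([.4007,.2204,.0955]),robot.state()['ft_force'],robot.state()['torque'])
E
```

```text
time: 11.15
tool_pos: [0.4007, 0.2209, 0.1074]
tool_rot: [1.814, 2.559, -0.002]
ft_force: [-0.1, 0.4, -0.8]
finger_gap: 0.0147
[0.40073528 0.22092499 0.10741481] [-0.42719455 -0.22681613 11.9166073 ] [-0.06742736  0.37073921 -0.78333728] [0.04969142 0.0152102  0.04394567]
```

```bash
python3 -m handwheel '0 0 3 0; 0 0 6 0; 0 0 8 0; 0 0 8 0'
python3 -m handwheel '0 0 2 0; 0 0 3 0; 0 0 3 0'
python3 -m handwheel '0 0 1 0; 0 0 2 0; 0 0 2 0'
```

```text
time: 11.55
tool_pos: [0.4007, 0.2208, 0.0993]
tool_rot: [1.814, 2.559, -0.003]
ft_force: [-0.7, 0.2, -2.2]
finger_gap: 0.0147
time: 11.85
tool_pos: [0.4006, 0.2207, 0.0961]
tool_rot: [1.814, 2.559, -0.003]
ft_force: [0.2, 0.0, -1.8]
finger_gap: 0.0146
time: 12.15
tool_pos: [0.4007, 0.2207, 0.0944]
tool_rot: [1.814, 2.559, -0.003]
ft_force: [-1.1, -0.5, 4.1]
finger_gap: 0.0146
```

Contact came at TCP z 0.0944, where resting on the shelf predicts 0.0945 (0.0975 on the stops). Loosening the jaws slightly so the cap rests freely, then looking.

```bash
python3 -m handwheel '0 0 0 0; 0 0 0 0; 0 0 0 0' -0.5 20
python3 - <<'E'
from h import *
for n in('wrist','scene'):
    cv2.imwrite(f'pics/{n}9.png',robot.get_image(n)[:,:,::-1])
a=cv2.imread('pics/scene9.png');b=cv2.imread('pics/wrist9.png')
cv2.imwrite('pics/c5.png',np.hstack([cv2.resize(a[150:270,220:340],(400,400),interpolation=cv2.INTER_CUBIC),cv2.resize(b[180:400,212:432],(400,400))]))
E
```

```text
time: 12.45
tool_pos: [0.4008, 0.2208, 0.0944]
tool_rot: [1.814, 2.559, -0.002]
ft_force: [-0.0, -0.7, -0.4]
finger_gap: 0.0212
```

View pics/c5.png

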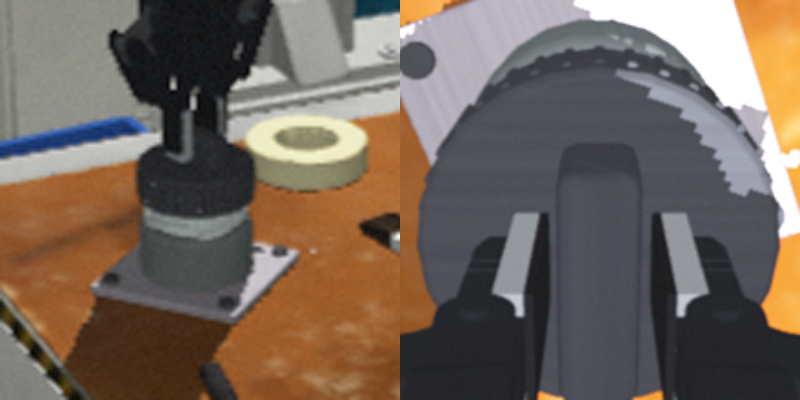

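The cap rests level on the neck (scene crop), with the bar free between the pads. Turning it anticlockwise with the jaws slightly slack.

```bash
python3 -m handwheel '0 0 0 -3; 0 0 0 -7; 0 0 0 -11; 0 0 0 -15; 0 0 0 -19; 0 0 0 -22; 0 0 0 -24' -0.58 20
python3 -m handwheel '0 0 0 -2; 0 0 0 -4; 0 0 0 -6; 0 0 0 -8; 0 0 0 -9; 0 0 0 -10; 0 0 0 -11; 0 0 0 -11'
python3 - <<'E'
from h import *
for n in('wrist','scene'):
    cv2.imwrite(f'pics/{n}10.png',robot.get_image(n)[:,:,::-1])
a=cv2.imread('pics/scene10.png');b=cv2.imread('pics/wrist10.png')
cv2.imwrite('pics/c6.png',np.hstack([cv2.resize(a[150:270,220:340],(400,400),interpolation=cv2.INTER_CUBIC),cv2.resize(b[180:400,212:432],(400,400))]))
p,r=tool();x=r.as_matrix()[:,0];print(p,'yaw',np.degrees(np.arctan2(x[1],x[0])),robot.state()['torque'])
E
```

```text
time: 13.25
tool_pos: [0.4004, 0.2206, 0.0943]
tool_rot: [1.24, 2.882, -0.005]
ft_force: [-1.5, -0.5, 2.0]
finger_gap: 0.0182
time: 14.05
tool_pos: [0.4002, 0.2205, 0.0943]
tool_rot: [0.957, 2.988, -0.006]
ft_force: [-0.5, -0.9, 0.4]
finger_gap: 0.018
[0.40027445 0.22055487 0.09429046] yaw 144.42642847088 [-0.12077005  0.39885182 -0.04231548]
```

View pics/c6.png

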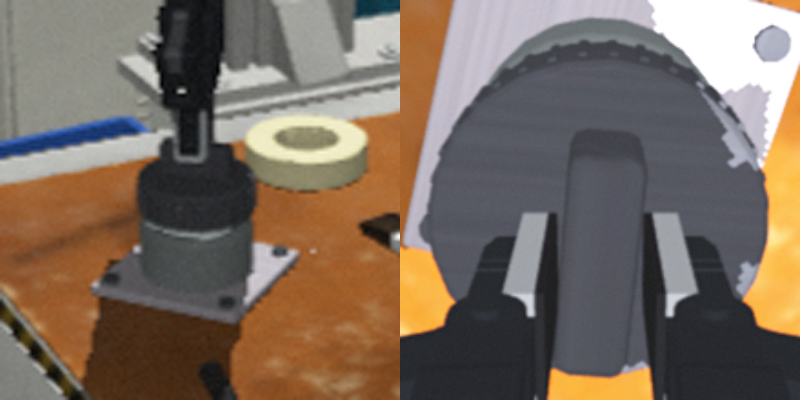

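The cap has dropped: in the scene crop it sits about 10 mm lower with hardly any neck visible. Following it down, then screwing clockwise.

```bash
python3 -m handwheel '0 0 3 0; 0 0 6 0; 0 0 9 0; 0 0 9 0'
python3 -m handwheel '0 0 0 6; 0 0 0 12; 0 0 0 18; 0 0 0 24; 0 0 0 30; 0 0 0 36; 0 0 0 42; 0 0 0 48'
python3 - <<'E'
from h import *
p,r=tool();x=r.as_matrix()[:,0];print(p,rel([.4007,.2206,.082]),'yaw',np.degrees(np.arctan2(x[1],x[0])),robot.state()['torque'])
E
```

```text
time: 14.55
tool_pos: [0.4002, 0.2204, 0.0848]
tool_rot: [0.959, 2.988, -0.006]
ft_force: [-0.5, -0.5, -0.8]
finger_gap: 0.0182
time: 15.35
tool_pos: [0.4005, 0.2209, 0.0848]
tool_rot: [2.095, 2.335, -0.002]
ft_force: [-1.0, 0.4, -0.6]
finger_gap: 0.0178
[0.40051192 0.22090248 0.08479501] [-0.30867104  0.14880848  2.79669768] yaw 96.19928305423167 [-0.00144551  0.03362668  0.0503034 ]
```

```bash
python3 -m handwheel '0 0 0 4; 0 0 1 8; 0 0 1 12; 0 0 2 15; 0 0 2 18; 0 0 2 21; 0 0 2 23; 0 0 2 23'
python3 - <<'E'
from h import *
for n in('wrist','scene'):
    cv2.imwrite(f'pics/{n}11.png',robot.get_image(n)[:,:,::-1])
a=cv2.imread('pics/scene11.png');b=cv2.imread('pics/wrist11.png')
cv2.imwrite('pics/c7.png',np.hstack([cv2.resize(a[150:270,220:340],(400,400),interpolation=cv2.INTER_CUBIC),cv2.resize(b[180:400,212:432],(400,400))]))
p,r=tool();x=r.as_matrix()[:,0];print(p,'yaw',np.degrees(np.arctan2(x[1],x[0])),robot.state()['torque'])
E
```

```text
time: 16.15
tool_pos: [0.4008, 0.2213, 0.0828]
tool_rot: [2.518, 1.87, 0.0]
ft_force: [0.6, -0.7, -0.1]
finger_gap: 0.0182
[0.40074624 0.22114763 0.08284795] yaw 73.27333792185041 [ 0.01532444 -0.05756577  0.05696124]
```

View pics/c7.png

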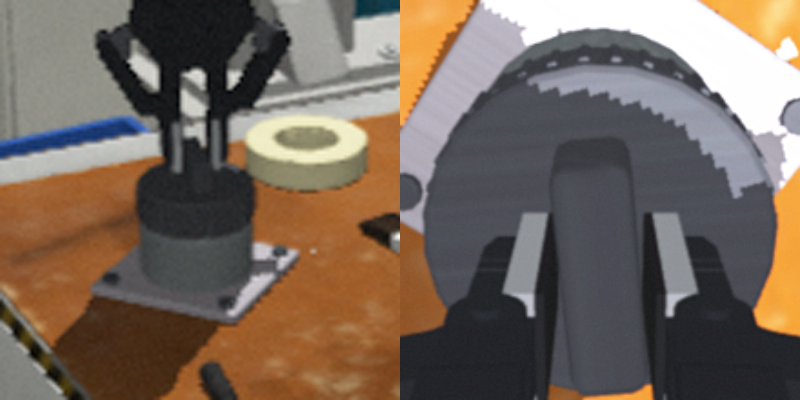

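```bash
python3 -m handwheel '0 0 0 2; 0 0 0 4; 0 0 0 4'
python3 -c "
from h import *;p,r=tool();x=r.as_matrix()[:,0];print(np.degrees(np.arctan2(x[1],x[0])),robot.state()['torque'])"
python3 -m handwheel '0 0 0 2; 0 0 0 4; 0 0 0 4'
python3 -c "
from h import *;p,r=tool();x=r.as_matrix()[:,0];print(np.degrees(np.arctan2(x[1],x[0])),robot.state()['torque'])"
python3 - <<'E'
from h import *
b=robot.get_image('wrist')[:,:,::-1];cv2.imwrite('pics/w12.png',b);cv2.imwrite('pics/c8.png',cv2.resize(b[180:400,212:432],(500,500)))
E
```

```text
time: 16.55
tool_pos: [0.4008, 0.2212, 0.0828]
tool_rot: [2.582, 1.78, 0.0]
ft_force: [-0.4, -0.5, -0.2]
finger_gap: 0.0181
69.1662355397368 [-0.011188   -0.02756052  0.01798986]
time: 16.85
tool_pos: [0.4008, 0.2211, 0.0829]
tool_rot: [2.644, 1.687, 0.001]
ft_force: [-0.2, 0.2, -0.2]
finger_gap: 0.0179
65.06160775252681 [-0.01203912  0.00430221 -0.0004026 ]
```

View pics/c8.png

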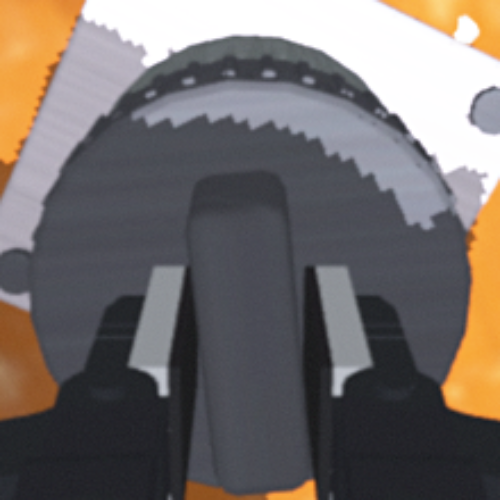

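```bash
python3 -m handwheel '0 0 0 2; 0 0 0 4; 0 0 0 4'
python3 -c "
from h import *;p,r=tool();x=r.as_matrix()[:,0];print(np.degrees(np.arctan2(x[1],x[0])),robot.state()['torque'])"
python3 -m handwheel '0 0 0 2; 0 0 0 4; 0 0 0 4'
python3 -c "
from h import *;p,r=tool();x=r.as_matrix()[:,0];print(np.degrees(np.arctan2(x[1],x[0])),robot.state()['torque'])"
python3 - <<'E'
from h import *
b=robot.get_image('wrist')[:,:,::-1];cv2.imwrite('pics/w13.png',b);a=robot.get_image('scene')[:,:,::-1];cv2.imwrite('pics/c9.png',np.hstack([cv2.resize(a[150:270,220:340],(400,400),interpolation=cv2.INTER_CUBIC),cv2.resize(b[180:400,212:432],(400,400))]))
E
```

```text
time: 17.2
tool_pos: [0.4008, 0.2211, 0.0829]
tool_rot: [2.701, 1.593, 0.001]
ft_force: [0.2, -0.8, 1.0]
finger_gap: 0.0179
61.06494246769585 [-0.30343133 -0.01967663  0.3998216 ]
time: 17.5
tool_pos: [0.4008, 0.2211, 0.083]
tool_rot: [2.755, 1.498, 0.001]
ft_force: [0.7, -2.3, 3.5]
finger_gap: 0.018
57.05810533724165 [-0.49031013 -0.1274743   1.38411135]
```

View pics/c9.png

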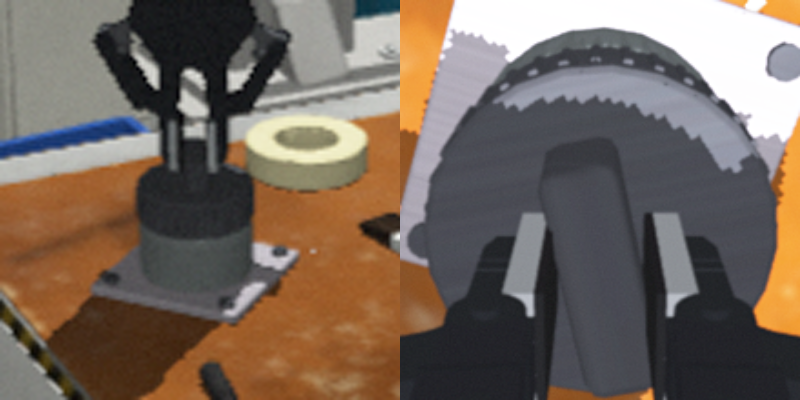

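Turning torque rose to 1.4 N m with the bar lagging by about 12°, so it is at the dead stop. Backing off inside the slack, opening and retreating.

```bash
python3 -m handwheel '0 0 0 -5; 0 0 0 -11; 0 0 0 -11'
python3 -m handwheel '0 0 0 0; 0 0 0 0; 0 0 0 0; 0 0 0 0' 0 20
python3 -m handwheel '0 0 -20 0; 0 0 -60 0; 0 0 -100 0; 0 0 -120 0; 0 0 -120 0'
python3 - <<'E'
from h import *
c=robot.get_calibration('wrist');np.savez('w14',**c)
for n in('wrist','scene','top'):
    cv2.imwrite(f'pics/{n}14.png',robot.get_image(n)[:,:,::-1])
a=cv2.imread('pics/scene14.png');b=cv2.imread('pics/wrist14.png')
cv2.imwrite('pics/c10.png',np.hstack([cv2.resize(a[170:260,230:320],(400,400),interpolation=cv2.INTER_CUBIC),cv2.resize(b[170:330,240:400],(400,400),interpolation=cv2.INTER_CUBIC)]))
E
```

```text
time: 17.9
tool_pos: [0.4008, 0.2212, 0.0829]
tool_rot: [2.598, 1.757, 0.001]
ft_force: [0.7, 0.6, -0.0]
finger_gap: 0.0178
time: 18.3
tool_pos: [0.4008, 0.2213, 0.0829]
tool_rot: [2.599, 1.756, 0.001]
ft_force: [-0.1, -0.1, -0.3]
finger_gap: 0.0427
time: 18.8
tool_pos: [0.4017, 0.2226, 0.2057]
tool_rot: [2.6, 1.755, 0.009]
ft_force: [0.3, -0.7, 0.1]
finger_gap: 0.0427
```

View pics/c10.png

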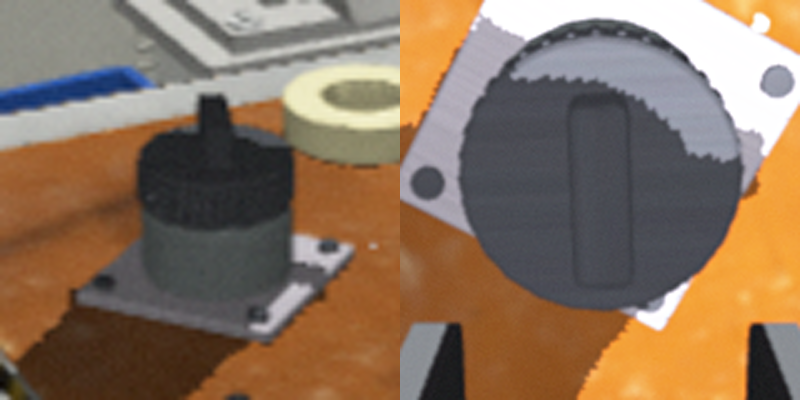

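View pics/wrist14.png

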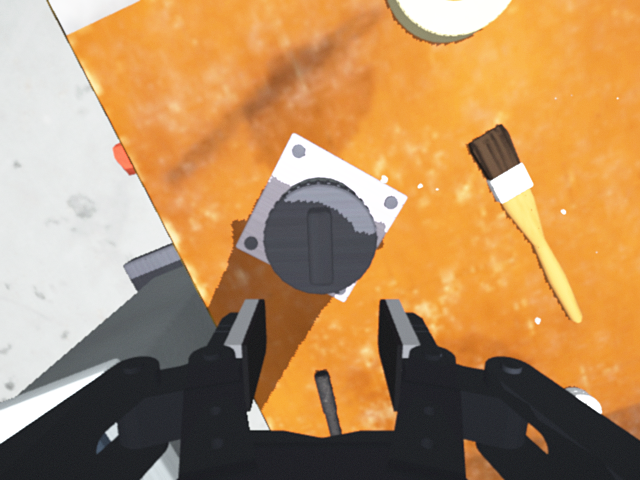

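```bash
python3 - <<'E'
from h import *
c=dict(np.load('w14.npz'));cs=robot.get_calibration('scene')
f=lambda u,v,z:plane(c,(u/2.5+240,v/2.5+170),z)
t=f(601,98,.097);b=f(604,285,.097);d=t-b;print('ang',np.degrees(np.arctan2(d[1],d[0])),np.linalg.norm(d),(t+b)/2)
a=np.radians(68);u=np.array([np.cos(a),np.sin(a),0]);v=np.array([-u[1],u[0],0])
for H in(.085,.090):
    C=np.array([.4007,.2206,H])
    print(H,[((proj(cs,C+s*.025*u+w*.008*v+[0,0,.012])-[230,170])*4.444).round(0) for s in(-1,1) for w in(-1,1)],'plate front',((proj(cs,C-[0,.04*.87,.011]-[.04*.5,0,0])-[230,170])*4.444).round(0),'skirt bottom front',((proj(cs,C-[.04*.5,.04*.87,.037])-[230,170])*4.444).round(0))
print(robot.state()['tool_pos'])
E
python3 - <<'E'
import cv2
a=cv2.imread('pics/scene14.png')[180:250,245:315]
cv2.imwrite('pics/c11.png',cv2.resize(cv2.convertScaleAbs(a,alpha=2.5),None,fx=8,fy=8,interpolation=cv2.INTER_NEAREST))
E
```

```text
ang 74.94971778085207 0.050485563455123124 [0.49654371 0.18236273 0.097     ]
0.085 [array([231., 128.]), array([199., 129.]), array([226.,  89.]), array([195.,  90.])] plate front [206. 182.] skirt bottom front [207. 229.]
0.09 [array([231., 119.]), array([199., 119.]), array([226.,  81.]), array([195.,  81.])] plate front [206. 173.] skirt bottom front [207. 220.]
[0.4000159  0.22140648 0.20216918]
```

View pics/c11.png

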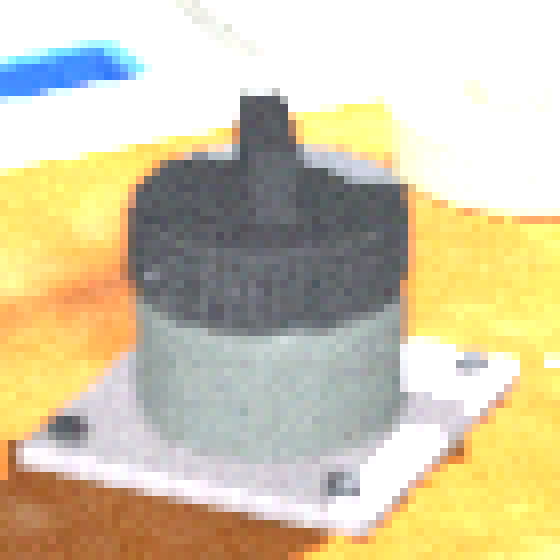

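View pics/scene14.png

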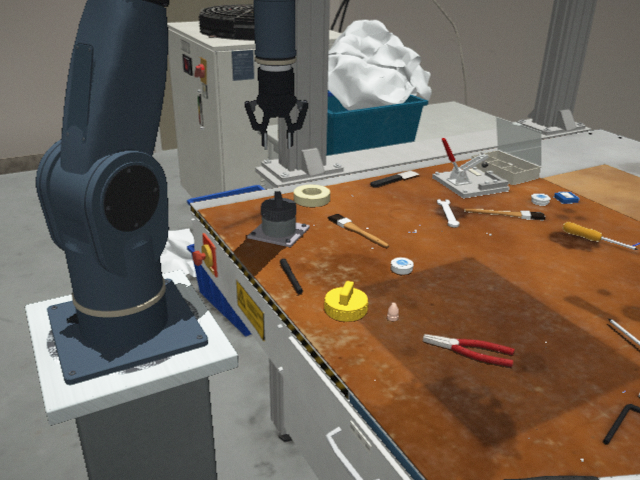

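```bash
python3 - <<'E'
from h import *
c=dict(np.load('w14.npz'))
f=lambda u,v,z:plane(c,((u-400)/2.5+240,v/2.5+170),z)
t=f(601,98,.097);b=f(604,285,.097);d=t-b;print('ang',np.degrees(np.arctan2(d[1],d[0])),np.linalg.norm(d),(t+b)/2)
E
```

```text
ang 68.8959318401694 0.0499755873159014 [0.40073661 0.22120968 0.097     ]
```

```bash
python3 - <<'E'
from cell import robot
s=robot.state();print(s['time'],s['tool_pos'],s['finger_gap']);print(robot.job_done())
E
```

```text
18.95 [0.4000159  0.22140648 0.20216918] 0.0425083304261929
the job is handed in; nothing more can be done
None
```

The wide nozzle is in the canister, the cap is screwed home and released, and I handed the job in at 18.95 s of the 61 s allowed. The slim nozzle was not touched.

- **Nozzle:** after release, the wrist picture showed it standing inside the bore, below the rim.
- **Rest and drop:** the cap first touched at tool height 94.4 mm, where resting on the shelf predicts 94.5 mm. I turned it anticlockwise with slightly slack jaws, and the scene picture showed it clearly lower on the neck, so it had dropped.
- **Screwing home:** I turned it clockwise until the turning moment rose to 1.4 N m at the dead stop, then opened the jaws and lifted the gripper 12 cm clear.
- **Height check:** in the last scene picture the skirt edge is within 1.5 px (in a 4.4× crop) of the position predicted for fully home, 8 px from "just dropped". The bar's top edge reads about 6 px lower than predicted, so it does not suggest the cap is high.
- **Wrist view:** the bar is 50 mm long when read at the home height, and the cap is centred on the neck within 1 mm.
- **Disagreement:** the cap stopped at about 69°, some 7° further clockwise than the 76° I expected from the nominal 1.1 rad. I took that as slack in the fit and the "about" in the figure.
- **Refused commands:** my first two move commands were refused because the rows lacked the turn value, and nothing moved.

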